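# Check the kitchen scale with its weights

## Robot

A 6-joint arm with a two-finger parallel gripper is mounted at the origin on the work surface. World frame = base frame: x ahead of the robot, y to its left, z up, the work surface at z = 0. Lengths are in m, angles in rad, forces in N, time in s.
With the tool pointing down it reaches from about 0.4 to 0.825 m from the base axis. Payload 7 kg.
Tool frame: the origin (TCP) lies midway between the tips of the shut fingers; the grasp point (between the pads) lies 19 mm behind it; z points along the fingers, y is the line along which they close (so a half turn about z gives the same grasp; the last joint's range is limited). The gripper opens to 85 mm and grips with 20 to 120 N. Pads are 22 mm wide; open, the fingers measure 114 mm over their backs; the gripper's body (76 mm by 85 mm) begins 54 mm behind the grasp point. The pads swing forward as they close: fully open they stand 13 mm farther back than shut.
Start: joints at [1.429, 0.359, 0.012, 0, -1.224, -0.288], TCP at [0.281, 0.614, 0.231] pointing down, gripper open.
Joint ranges: [-3.07, 3.07], [-1.43, 2.12], [-1.02, 1.25], [-3.03, 1.67], [-3.05, -0], [-3.03, 3.03]. Speed limits (rad/s): [2.39, 2.39, 3.01, 3.14, 3.14, 3.14].

## Interface

Orientations are given as a unit quaternion [x, y, z, w].
In Python, from station import manip gives the robot as it stands. Calls block until the motion is done:
- manip.move_ptp(position, orientation): joint-space move of the TCP to a pose.
- manip.move_l(position, rotation=None, vel=0.15): straight line of the TCP; rotation=None keeps the orientation; vel is the mean speed in m/s.
- manip.set_joints(angles): joint-space move.
- manip.move_gripper(opening, grasp_force=None): finger opening in m; grasp_force is the grip in N (None keeps the last); returns when the fingers have stopped.
- manip.dwell(seconds).
- manip.ik(position, orientation): joint angles nearest the present ones, or None.
- manip.read_state(): the state.
- manip.grab_frame(name): name is "side" or "top" or "wrist"; returns (picture, depth): 420x560x3 uint8, red, green, blue; 420x560 float32, m along the optical axis (not along the pixel's ray), 0 where there is no reading.
- manip.camera_info(name): a dict with "fovy" (degrees; the focal length in pixels is half the picture's height over the tangent of half this angle, whatever the lens; pixels are square), "cx", "cy" (the principal point, pixels), "dist_coeffs" ([k1, k2, p1, p2, k3] as OpenCV has them; the pictures are not rectified), "rvec" (rotation vector, rad) and "tvec" (3), from world to camera coordinates, as OpenCV has them. Camera axes: x right, y down, z forward; pixel columns grow to the right and rows downward; lengths in m; the calibration is good to about 2 mm. A picture is of the moment at which its call begins: read the wrist's pose just before it. camera_info takes no time and is no camera call; for the wrist camera it gives the pose at the moment of the call.
A pose or a line that the arm cannot do raises manip.IKError and nothing moves.
- manip.job_done(): hands the job in; it is judged then, once.
The state is a dict: "time_s": time; "qpos": joint angles; "joint_vel": joint speeds; "joint_efforts": joint torques, N m; "tcp_pos": TCP position; "ee_rot": TCP orientation; "contact_force": force on the tool from outside, world axes, zero at the start; "moment": the same for the moment, N m; "opening": finger opening in m; "grip_force": force on a finger pad.
Only numpy, scipy, OpenCV 4.12 (cv2) and the standard library are available. Lean on these libraries where they do the work, as an engineer would, in place of code of your own. Each camera call takes 0.05 s, during which the arm holds its last target. There are 200 camera calls.

## Task

Check the kitchen scale: set the empty bowl centrally on the scale's plate, press the orange tare button with the bowl still empty, then put every coloured check weight that is out on the table into the bowl, side by side on its floor, and let go and leave them all there for two seconds so that the reading settles. Then return each weight, standing upright, to the storage cell of its own colour, leaving the empty bowl on the scale and the other things on the table where they are.

Things in the scene. Friction and masses are not known exactly. Their poses are not given: they have to be found in the camera images.
- bowl: Empty round white thick-walled bowl, loose, about 0.4 kg. Outer diameter 184 mm at the foot, 194 mm at the rim, 42 mm high, near-vertical wall 8 mm thick, flat inner floor 6 mm above its underside and about 166 mm across. Origin: centre of its underside, z up. It can be lifted by pinching the rim wall.
- plate (a point): Centre of the top face of the scale's round steel plate (170 mm across, 45 mm above the table). The white kitchen scale is fixed: body 290 x 190 mm, 30 mm high. Its x axis points away from the control panel, which is at the plate's -x side (toward the robot) and holds a small display and the tare button; z up.
- tare_top (a point): Centre of the top face of the orange round tare button (32 mm across) on the scale's control panel; pressed straight down.
- tare (a joint): Travel of the tare button in m: 0 released, 0.006 fully down (takes 4 N; springs back). It counts as pressed beyond 0.004.
- weight_red: Check weight, loose, about 0.42 kg (one of four like shapes; it may be absent: None): red round body 54 mm across and 24 mm high, then a steel neck 16 mm across up to 40 mm, then a steel knob 25 mm across from 40 to 62 mm height. Origin: centre of its underside, z up along the knob. Best lifted by the knob.
- weight_blue: Check weight, loose, about 0.42 kg (one of four like shapes; it may be absent: None): blue round body 54 mm across and 24 mm high, then a steel neck 16 mm across up to 40 mm, then a steel knob 25 mm across from 40 to 62 mm height. Origin: centre of its underside, z up along the knob. Best lifted by the knob.
- weight_green: Check weight, loose, about 0.42 kg (one of four like shapes; it may be absent: None): green round body 54 mm across and 24 mm high, then a steel neck 16 mm across up to 40 mm, then a steel knob 25 mm across from 40 to 62 mm height. Origin: centre of its underside, z up along the knob. Best lifted by the knob.
- weight_yellow: Check weight, loose, about 0.42 kg (one of four like shapes; it may be absent: None): yellow round body 54 mm across and 24 mm high, then a steel neck 16 mm across up to 40 mm, then a steel knob 25 mm across from 40 to 62 mm height. Origin: centre of its underside, z up along the knob. Best lifted by the knob.
- slot_red: Storage cell for the red weight, marked by a red floor: fixed square open box, 86 mm outside, 76 mm inside, walls 22 mm high, floor top 6 mm above its origin (centre of its underside, 10 mm above the table on the rack board); x and y along its sides. The four cells stand in a 2 x 2 block, 88 mm apart, in any order; the cell of an absent weight stays empty.
- slot_blue: Storage cell for the blue weight, marked by a blue floor: fixed square open box, 86 mm outside, 76 mm inside, walls 22 mm high, floor top 6 mm above its origin (centre of its underside, 10 mm above the table on the rack board); x and y along its sides. The four cells stand in a 2 x 2 block, 88 mm apart, in any order; the cell of an absent weight stays empty.
- slot_green: Storage cell for the green weight, marked by a green floor: fixed square open box, 86 mm outside, 76 mm inside, walls 22 mm high, floor top 6 mm above its origin (centre of its underside, 10 mm above the table on the rack board); x and y along its sides. The four cells stand in a 2 x 2 block, 88 mm apart, in any order; the cell of an absent weight stays empty.
- slot_yellow: Storage cell for the yellow weight, marked by a yellow floor: fixed square open box, 86 mm outside, 76 mm inside, walls 22 mm high, floor top 6 mm above its origin (centre of its underside, 10 mm above the table on the rack board); x and y along its sides. The four cells stand in a 2 x 2 block, 88 mm apart, in any order; the cell of an absent weight stays empty.
- mug: Bystander, loose, to be left alone. Blue mug, 76 mm across, 85 mm high. Origin: underside centre.
- clementine_a: Bystander, loose, to be left alone. Clementine, 66 mm across, 48 mm high. Origin: underside centre.
- clementine_b: Bystander, loose, to be left alone. Clementine, 66 mm across, 48 mm high. Origin: underside centre.
- dish: Bystander, loose, to be left alone. White saucer, 130 mm across, 20 mm high. Origin: underside centre.
- spoon: Bystander, loose, to be left alone. Wooden spoon lying flat, 200 mm long along its x axis, origin under its middle.
- tumbler: Bystander, loose, to be left alone. Amber tumbler, 68 mm across, 90 mm high. Origin: underside centre.

How it is judged:
By the outcome, as a careful person would: the job done as asked, in the order asked, and still so for the second after the job is handed in, with the robot touching nothing.
Of weight_red, weight_blue, weight_green, weight_yellow only 3 to 4 are there at a start; the rules pass over those that are not, and their reading is None.
At some moment in a run one of weight_red, weight_blue, weight_green, weight_yellow may be knocked a few centimetres aside while the robot is not near it.
It also fails if it takes over 210 s, if anything falls off the work surface, if the arm or the gripper's body presses on something with over 40 N, if the wrist force passes 120 N, or if a joint passes its speed limit or range.

## Working session

There is one attempt and no reset: what is moved stays moved. The work goes in short steps, each a Python script; the robot and the scene stay as the last script left them, time stands still between calls to the robot, and variables do not carry over. Pictures are saved under pics/ and viewed, at most 14 in all, crops included, and the job is handed in when it is done.

```bash
ls; mkdir -p pics; cat > h.py <<'E'
import numpy as np, cv2
from station import manip
def cam(n):
    c=manip.camera_info(n); f=210/np.tan(np.radians(c["fovy"])/2)
    K=np.array([[f,0,c["cx"]],[0,f,c["cy"]],[0,0,1]]); R=cv2.Rodrigues(np.array(c["rvec"],float))[0]
    return K,np.array(c["dist_coeffs"],float),R,np.array(c["tvec"],float).ravel()
def grab(n,name=None):
    C=cam(n); im,d=manip.grab_frame(n)
    if name: cv2.imwrite(f"pics/{name}.png",im[:,:,::-1])
    return im,d,C
def ray(C,uv):
    K,D,R,t=C; p=cv2.undistortPoints(np.array(uv,float).reshape(-1,1,2),K,D).reshape(-1,2)
    r=np.c_[p,np.ones(len(p))]; return -R.T@t, r@R   # origin, dirs (depth-scaled)
def at_z(C,uv,z):
    o,d=ray(C,uv); return o+d*((z-o[2])/d[:,2])[:,None]
def at_depth(C,uv,dep):
    o,d=ray(C,uv); return o+d*np.asarray(dep).reshape(-1,1)
def cloud(im,d,C):
    v,u=np.nonzero(d>0); return at_depth(C,np.c_[u,v],d[v,u]),im[v,u],np.c_[u,v]
def down(yaw): # tool z down; tool y axis at world angle yaw
    c,s=np.cos(yaw/2-0.0),np.sin(yaw/2)
    from scipy.spatial.transform import Rotation as Ro
    y=np.array([np.cos(yaw),np.sin(yaw),0]); z=np.array([0,0,-1.]); x=np.cross(y,z)
    return Ro.from_matrix(np.c_[x,y,z]).as_quat()
E
python3 - <<'E'
from h import *
a,d,C=grab("top","top0"); b,d2,C2=grab("side","side0")
for c in (C,C2): print(-c[2].T@c[3], c[2][2], c[0][0,0],c[1])
s=manip.read_state(); print(s["time_s"],s["ee_rot"],s["tcp_pos"],(d>0).mean(),(d2>0).mean())
E
```

```text
pics
station.py
[0.42198353 0.0167667  1.28368207] [ 0.11681293 -0.00274351 -0.99315015] 485.0705235256231 [0.00686497 0.         0.         0.         0.        ]
[ 0.10633835 -0.95270636  0.88655165] [ 0.35964515  0.70689075 -0.60906554] 482.6631362656178 [0.03468833 0.         0.         0.         0.        ]
0.1 [ 9.76984581e-01 -2.13308499e-01 -8.27113072e-05  7.77778199e-04] [0.28112298 0.61317243 0.23044928] 0.9961479591836735 0.9960204081632653
```

View pics/top0.png

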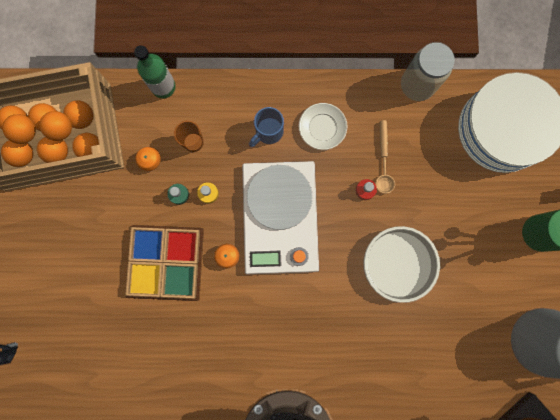

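View pics/side0.png

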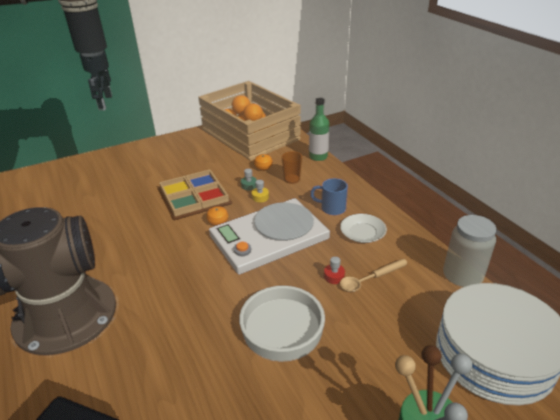

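Top view: red weight at (368,188), green at (178,193), yellow at (207,192), no blue weight. The bowl is at (401,264), the plate at (279,197) and the tare button at (299,257). The cells are blue (147,245), red (181,247), yellow (144,280) and green (179,281). The side view agrees. Next I measure from both views.

```bash
cat > m.py <<'E'
from h import *
from scipy.optimize import least_squares
def circ(P):
    f=lambda p:np.hypot(P[:,0]-p[0],P[:,1]-p[1])-p[2]
    return least_squares(f,[*P[:,:2].mean(0),.05],loss="soft_l1",f_scale=.002).x
E
python3 - <<'E'
from m import *
T=grab("top");S=grab("side")
np.set_printoptions(precision=4,suppress=True)
g={"bowl":(401,264),"plate":(279,197),"tare":(299,257),"red":(368,188),"yel":(207,192),"gre":(178,193),"sb":(147,245),"sr":(181,247),"sy":(144,280),"sg":(179,281)}
A={n:at_depth(T[2],[p],[T[1][p[1],p[0]]])[0] for n,p in g.items()}
for n,p in A.items(): print(n,p)
for nm,(im,d,C) in (("top",T),("side",S)):
    P,c,uv=cloud(im,d,C); hsv=cv2.cvtColor(c[None],cv2.COLOR_RGB2HSV)[0].astype(int)
    near=lambda n,r:np.hypot(P[:,0]-A[n][0],P[:,1]-A[n][1])<r
    print(nm,"table z",np.median(P[(abs(P[:,0]-.35)<.05)&(abs(P[:,1]+.05)<.03),2]))
    for n in ("bowl",):
        q=near(n,.12); r=q&(P[:,2]>.036)&(P[:,2]<.05); print(n,circ(P[r]),np.median(P[r,2]),"floor",np.median(P[near(n,.05),2]))
    q=near("plate",.1)&(P[:,2]>.039)&(P[:,2]<.05); print("plate c",circ(P[q]),P[q].mean(0),(P[q].max(0)+P[q].min(0))/2,np.ptp(P[q],axis=0))
    q=near("tare",.03)&(hsv[:,0]<15)&(hsv[:,1]>170); print("tare",np.median(P[q],axis=0),(P[q].max(0)+P[q].min(0))/2,np.ptp(P[q],axis=0))
    for n in ("red","yel","gre"):
        q=near(n,.045)&(P[:,2]>.054)&(P[:,2]<.075); print(n,"knob",q.sum(),P[q].mean(0),np.median(P[q,2]),np.ptp(P[q],axis=0),"px",uv[q].mean(0))
    for n in ("sb","sr","sy","sg"):
        h=hsv[np.argmin(np.hypot(P[:,0]-A[n][0],P[:,1]-A[n][1]))]
        q=near(n,.05)&(abs(hsv[:,0]-h[0])<8)&(hsv[:,1]>150)&(P[:,2]<.03)
        print(n,(P[q].max(0)+P[q].min(0))/2,np.median(P[q],axis=0),q.sum(),h)
ci=manip.camera_info("wrist");print(ci)
E
```

```text
bowl [ 0.4346 -0.2993  0.0015]
plate [0.6054 0.0216 0.0465]
tare [ 0.4512 -0.0291  0.0574]
red [ 0.6262 -0.205   0.0647]
yel [0.6159 0.2051 0.0604]
gre [0.6135 0.2793 0.0586]
sb [0.4829 0.3654 0.0163]
sr [0.4779 0.2772 0.0144]
sy [0.3926 0.3692 0.0195]
sg [0.3901 0.2795 0.0174]
top table z -0.0003852139293055723
bowl [ 0.4355 -0.2911  0.0919] 0.041317119461738994 floor 0.005607027085609229
plate c [0.6069 0.0203 0.0598] [0.6069 0.0203 0.0444] [0.6067 0.0203 0.0445] [0.1677 0.1684 0.011 ]
tare [ 0.4538 -0.0293  0.051 ] [ 0.4539 -0.0294  0.0527] [0.0254 0.0256 0.0119]
red knob 74 [ 0.6315 -0.2078  0.061 ] 0.061144475801594544 [0.024  0.0233 0.0117] px [368.7838 186.2027]
yel knob 75 [0.6215 0.2093 0.0606] 0.060601808013929226 [0.0231 0.0228 0.0146] px [205.3733 189.8267]
gre knob 76 [0.6182 0.2877 0.0606] 0.060876286740156105 [0.0231 0.0233 0.0118] px [174.5921 191.0526]
sb [0.4845 0.3656 0.015 ] [0.4853 0.3659 0.0156] 662 [108 181 145]
sr [0.4807 0.2772 0.0149] [0.4804 0.277  0.0154] 758 [  1 206 177]
sy [0.3885 0.3686 0.013 ] [0.3951 0.3692 0.0156] 816 [ 22 201 228]Traceback (most recent call last):
  File "<stdin>", line 20, in <module>
    return umr_maximum(a, axis, None, out, keepdims, initial, where)
ValueError: zero-size array to reduction operation maximum which has no identity
```

```bash
python3 - <<'E'
from m import *
T=grab("top");S=grab("side")
np.set_printoptions(precision=4,suppress=True)
A={"bowl":(.4355,-.2911),"plate":(.6067,.0203),"tare":(.4538,-.0293),"red":(.6315,-.2078),"yel":(.6215,.2093),"gre":(.6182,.2877),"sb":(.4845,.3656),"sr":(.4807,.2772),"sy":(.394,.369),"sg":(.391,.28)}
hu=dict(sb=108,sr=1,sy=22,sg=80)
for nm,(im,d,C) in (("top",T),("side",S)):
    P,c,uv=cloud(im,d,C); hsv=cv2.cvtColor(c[None],cv2.COLOR_RGB2HSV)[0].astype(int)
    near=lambda n,r:np.hypot(P[:,0]-A[n][0],P[:,1]-A[n][1])<r
    print(nm,"table z",np.median(P[(abs(P[:,0]-.35)<.05)&(abs(P[:,1]+.05)<.03),2]))
    if nm=="side":
        q=near("bowl",.12)&(P[:,2]>.036)&(P[:,2]<.05); print("bowl",circ(P[q]),np.median(P[q,2]))
        q=near("plate",.1)&(P[:,2]>.041)&(P[:,2]<.05); print("plate",(P[q].max(0)+P[q].min(0))/2,np.ptp(P[q],axis=0))
        q=near("tare",.03)&(hsv[:,0]<15)&(hsv[:,1]>170); print("tare",np.median(P[q],axis=0))
        for n in ("red","yel","gre"):
            q=near(n,.035)&(P[:,2]>.058)&(P[:,2]<.075); print(n,"knob",q.sum(),(P[q].max(0)+P[q].min(0))/2,np.median(P[q,2]),np.ptp(P[q],axis=0))
    for n in hu:
        q=near(n,.05)&(abs(hsv[:,0]-hu[n])<10)&(hsv[:,1]>110)&(P[:,2]<.03)
        if q.sum(): print(n,P[q].mean(0),np.median(P[q],axis=0),q.sum())
    if nm=="top":
      for n,h in (("mug",(268,126)),("tum",(190,138)),("clA",(148,158)),("clB",(227,256)),("dish",(323,127)),("spoonhead",(386,185))):
        print(n,at_z(C,[h],.04))
q=[down(y) for y in (0,np.pi/2)]
for p in ((.62,.2),(.63,-.2),(.61,.02),(.44,-.38),(.45,-.03),(.39,.28)):
    for o in q:
        j=manip.ik([*p,.2],o); print(p,None if j is None else np.round(j,2))
E
```

```text
top table z -0.00026963721067763124
sb [0.4841 0.3654 0.0156] [0.4831 0.3652 0.0156] 703
sr [0.4806 0.277  0.0154] [0.4804 0.277  0.0154] 794
sy [0.3945 0.3695 0.0163] [0.395  0.3695 0.0158] 980
sg [0.3931 0.2805 0.0156] [0.3926 0.2802 0.0157] 297
mug [[0.7954 0.051  0.04  ]]
tum [[0.7625 0.2556 0.04  ]]
clA [[0.7087 0.3639 0.04  ]]
clB [[0.4539 0.154  0.04  ]]
dish [[ 0.793 -0.094  0.04 ]]
spoonhead [[ 0.6383 -0.2564  0.04  ]]
side table z -0.0006744465758466989
bowl [ 0.4336 -0.2925  0.0921] 0.040691433950120315
plate [0.6057 0.021  0.045 ] [0.17   0.1718 0.008 ]
tare [ 0.4513 -0.0347  0.0505]
red knob 50 [ 0.6288 -0.2103  0.0611] 0.06099686300089052 [0.0241 0.0267 0.0054]
yel knob 25 [0.6201 0.2082 0.0618] 0.060461536106213964 [0.021  0.0252 0.0075]
gre knob 26 [0.616  0.2864 0.0606] 0.06027848113326639 [0.0237 0.0277 0.0049]
sb [0.4862 0.3745 0.015 ] [0.4863 0.3737 0.0151] 105
sr [0.4833 0.2863 0.0149] [0.4833 0.2861 0.015 ] 202
sy [0.3924 0.3776 0.0165] [0.3931 0.3779 0.0155] 285
(0.62, 0.2) [ 0.61  0.34 -0.09  0.   -1.14  2.53]
(0.62, 0.2) [ 0.61  0.34 -0.09  0.   -1.14 -2.18]
(0.63, -0.2) None
(0.63, -0.2) [-0.01  0.36 -0.07  0.   -1.15 -1.56]
(0.61, 0.02) [ 0.35  0.27 -0.18  0.   -1.11  2.79]
(0.61, 0.02) [ 0.35  0.27 -0.18  0.   -1.11 -1.92]
(0.44, -0.38) [-0.38  0.23 -0.25  0.   -1.1  -2.77]
(0.44, -0.38) [-0.38  0.23 -0.25  0.   -1.1  -1.19]
(0.45, -0.03) [ 0.37  0.01 -0.51  0.   -1.06  2.77]
(0.45, -0.03) [ 0.37  0.01 -0.51  0.   -1.06 -1.94]
(0.39, 0.28) [ 1.03  0.06 -0.45  0.   -1.06  2.11]
(0.39, 0.28) [ 1.03  0.06 -0.45  0.   -1.06 -2.6 ]
```

```bash
cat >> h.py <<'E'
def orient(p,yaw):
    for y in (yaw,yaw+np.pi,yaw-np.pi):
        q=down(y); j=manip.ik(list(p),q)
        if j is not None: return q
    raise RuntimeError("no ik")
def st():
    s=manip.read_state(); print("t%.1f tcp %s open %.4f grip %.1f F %s"%(s["time_s"],np.round(s["tcp_pos"],4),s["opening"],s["grip_force"],np.round(s["contact_force"],1))); return s
E
python3 - <<'E'
from m import *
x,y=.4345,-.2918+.0918
q=orient((x,y,.15),np.pi/2)
manip.move_ptp([x,y,.15],q); manip.move_gripper(.04)
manip.move_l([x,y,.012],vel=.12); st()
manip.move_gripper(0,90); st()
manip.move_l([x,y,.05],vel=.06); st()
manip.move_l([x,y,.14],vel=.12); st()
im,d,C=grab("side","lift"); im,d,C=grab("top","liftt")
P,c,uv=cloud(im,d,C); r=(abs(P[:,0]-x)<.12)&(abs(P[:,1]+.30)<.12)
Q=P[r]; print("z hist",np.histogram(Q[:,2],bins=np.arange(0,.26,.01))[0])
t=manip.read_state()["tcp_pos"][2]; m=(abs(Q[:,2]-t-.03)<.012)&(Q[:,1]<-.23); print("ring",circ(Q[m]),m.sum())
A=np.c_[Q[m][:,:2],np.ones(m.sum())]; print("plane",np.linalg.lstsq(A,Q[m][:,2],rcond=None)[0])
E
```

```text
t5.0 tcp [ 0.4349 -0.2001  0.0125] open 0.0399 grip 0.0 F [-0.1 -0.4  0.5]
t5.4 tcp [ 0.4342 -0.2001  0.0129] open 0.0087 grip 87.5 F [-4.3  3.1 11.9]
t6.2 tcp [ 0.4343 -0.1998  0.0497] open 0.0067 grip 87.9 F [ 0.1  0.7 -3.9]
t7.1 tcp [ 0.4339 -0.1998  0.1392] open 0.0067 grip 87.8 F [-1.1 -0.9 -4. ]
z hist [903   0   0   0   0   0   0   0   0   0   0  74 220  56  86 251 126   0
   0   0   0   0   0   0   0]
ring [ 0.44159408 -0.29039325  0.09192425] 197
plane [-0.00369775  0.07252406  0.18132033]
```

View pics/lift.png

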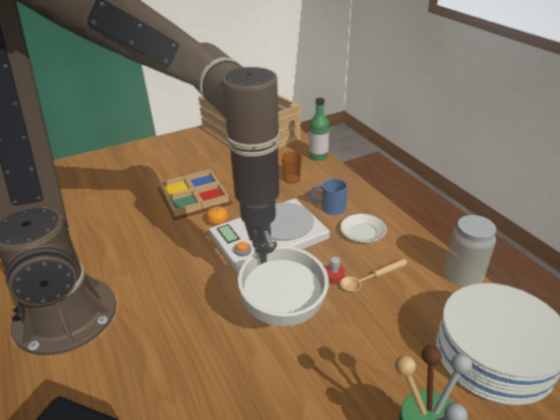

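The side view shows the bowl held in the gripper at about (283,285), level to about 4°. I'll carry it over the plate and re-measure its centre there.

```bash
cat >> m.py <<'E'
def bowl(center,zr,views=("top","side"),tol=.006):
    out=[]
    for n in views:
        im,d,C=grab(n); P,c,uv=cloud(im,d,C)
        hsv=cv2.cvtColor(c[None],cv2.COLOR_RGB2HSV)[0].astype(int)
        r=np.hypot(P[:,0]-center[0],P[:,1]-center[1]); 
        m=(r>.08)&(r<.108)&(abs(P[:,2]-zr)<.014)&(hsv[:,1]<70)&(hsv[:,2]>90)
        Q=P[m]
        for _ in range(4):
            A=np.c_[Q[:,:2],np.ones(len(Q))]; w=np.linalg.lstsq(A,Q[:,2],rcond=None)[0]
            e=Q[:,2]-A@w; Q=Q[(e>-.004)]
        k=circ(Q); a=np.arctan2(Q[:,1]-k[1],Q[:,0]-k[0]); h=np.histogram(a,8,(-np.pi,np.pi))[0]
        print(n,np.round(k,4),"n",len(Q),h,"slope",np.round(w[:2],3),"zc %.4f"%(w[:2]@k[:2]+w[2])); out.append(k)
    return np.array(out)
E
python3 - <<'E'
from m import *
bowl((.438,-.291),.161)
manip.move_l([.603,.1115,.15],vel=.15); manip.dwell(.3); st()
bowl((.606,.021),.172); 
E
```

```text
top [ 0.4417 -0.2905  0.0921] n 365 [ 80   0   0  81 103   2   0  99] slope [-0.004  0.114] zc 0.1571
side [ 0.44   -0.2919  0.0917] n 736 [126  69  43 100 117  78 100 103] slope [-0.008  0.107] zc 0.1561
t10.1 tcp [0.603  0.1114 0.1501] open 0.0064 grip 87.8 F [ 0.1  0.9 -3.3]
top [0.6101 0.0202 0.0918] n 570 [104  56  57  99  90   0  58 106] slope [-0.005  0.107] zc 0.1680
side [0.6082 0.0188 0.0919] n 406 [67 29 20 53 69 62 56 50] slope [-0.006  0.102] zc 0.1667
```

```bash
python3 - <<'E'
from m import *
manip.move_l([.600,.1124,.09],vel=.1)
for z in (.072,.068,.064,.061,.0585):
    manip.move_l([.600,.1124,z],vel=.04); s=st()
    if abs(s["contact_force"][2])>30: break
manip.move_gripper(.03); st()
manip.move_l([.600,.1124,.16],vel=.15)
manip.move_ptp([.45,.0,.25],orient((.45,0,.25),np.pi/2))
bowl((.606,.021),.087,("side",))
manip.move_ptp([.40,-.20,.25],orient((.4,-.2,.25),np.pi/2))
bowl((.606,.021),.087)
im,d,C=grab("top","bowlplaced")
E
```

```text
t11.6 tcp [0.6011 0.1129 0.0732] open 0.0063 grip 90.5 F [-1.5  3.1  7.2]
t11.8 tcp [0.6019 0.1134 0.07  ] open 0.0066 grip 101.0 F [-2.1  5.2 11.1]
t12.1 tcp [0.6026 0.1139 0.0667] open 0.0066 grip 114.9 F [-1.6  7.3 13.6]
t12.3 tcp [0.6029 0.1144 0.0642] open 0.0065 grip 126.1 F [-2.5  8.6 17.4]
t12.6 tcp [0.6033 0.1147 0.0621] open 0.0067 grip 135.9 F [-2.8 10.9 19. ]
t12.9 tcp [0.5998 0.1121 0.0581] open 0.0302 grip 0.0 F [-0.4  0.3  0.6]
side [0.6065 0.0233 0.0921] n 480 [62 83 56 46 65 69 52 47] slope [-0.002  0.001] zc 0.0849
top [0.6087 0.0245 0.092 ] n 726 [86 94 93 98 93 93 83 86] slope [-0.002 -0.002] zc 0.0864
side [0.6064 0.0231 0.0921] n 430 [53 79 58 45 69 76 50  0] slope [-0.001 -0.004] zc 0.0848
```

View pics/bowlplaced.png

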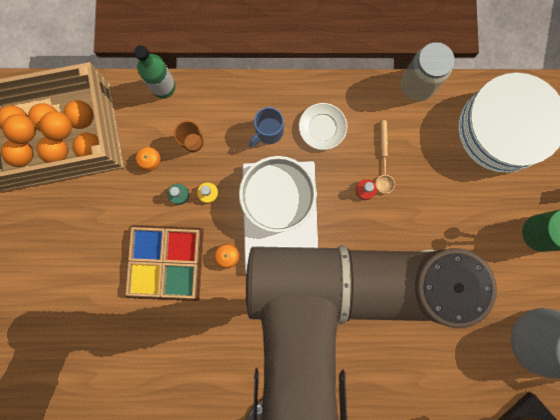

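The bowl stands level on the plate at (277,196), about 3 mm off centre, and everything else is unmoved. Next is the tare press.

```bash
python3 - <<'E'
from m import *
x,y=.4527,-.0300
q=orient((x,y,.15),0.6)
manip.move_gripper(0,20)
manip.move_ptp([x,y,.12],q); manip.move_l([x,y,.06],vel=.1)
z=.055
while z>.041:
    z-=.001; manip.move_l([x,y,z],vel=.02); manip.dwell(.05); s=manip.read_state(); print(round(z,4),np.round(s["tcp_pos"][2],4),np.round(s["contact_force"],1))
    if s["contact_force"][2]>14: break
manip.dwell(.4); manip.move_l([x,y,.12],vel=.1); st()
E
```

```text
0.054 0.0541 [1.  0.2 0. ]
0.053 0.053 [-0.7  0.4  0.4]
0.052 0.0521 [0.  0.5 2. ]
0.051 0.0511 [-0.4  0.5  1.1]
0.05 0.05 [0.6 0.4 1.5]
0.049 0.0491 [0.9 0.2 2.1]
0.048 0.048 [0.1 0.2 2.9]
0.047 0.047 [ 0.6 -0.1  2.9]
0.046 0.0461 [1.3 0.1 5.4]
0.045 0.0458 [-3.6  1.7 16.4]
t22.5 tcp [ 0.452  -0.0301  0.1192] open 0.0000 grip 0.0 F [-0.2 -0.9  0.1]
```

```bash
cat >> m.py <<'E'
EXP={"red":(.6302,-.2090),"yel":(.6208,.2088),"gre":(.6171,.2870)}
HUE={"red":(175,6),"yel":(18,32),"gre":(60,95)}
def knobs(base,views=("top",),box=(.3,.75,-.45,.5)):
    """colour -> knob xy from body colour + knob top depth; top view corrected to mean of cameras"""
    res={}
    for n in views:
        im,d,C=grab(n); P,c,uv=cloud(im,d,C); hsv=cv2.cvtColor(c[None],cv2.COLOR_RGB2HSV)[0].astype(int)
        m=(P[:,2]>base+.056)&(P[:,2]<base+.07)&(P[:,0]>box[0])&(P[:,0]<box[1])&(P[:,1]>box[2])&(P[:,1]<box[3])&(hsv[:,1]<110)
        img=np.zeros(d.shape,np.uint8); img[uv[m][:,1],uv[m][:,0]]=1
        k,L,S,_=cv2.connectedComponentsWithStats(img); l=L[uv[:,1],uv[:,0]]
        for i in range(1,k):
            if not 20<S[i,4]<140: continue
            Q=P[l==i]; p=(Q.max(0)+Q.min(0))/2; p=(p+Q.mean(0))/2
            if np.ptp(Q[:,:2],axis=0).max()>.034: continue
            b=(np.hypot(P[:,0]-p[0],P[:,1]-p[1])<.03)&(P[:,2]>base+.005)&(P[:,2]<base+.03)&(hsv[:,1]>90)
            h=hsv[b,0]
            cnt={q:int((((h>=a)&(h<=z)) if a<z else ((h>=a)|(h<=z))).sum()) for q,(a,z) in HUE.items()}
            q=max(cnt,key=cnt.get); s=(.0011,.0009) if n=="top" else (-.0011,-.0009)
            if cnt[q]>15: res.setdefault(q,[]).append(np.r_[p[0]-s[0],p[1]-s[1],np.median(Q[:,2])]); print(n,q,np.round(res[q][-1],4),S[i,4],cnt)
    return {k:np.mean(v,0) for k,v in res.items()}
def pick(p,yaw,zb,opening=.045,up=.16):
    q=orient((*p[:2],up),yaw); manip.move_ptp([*p[:2],up],q); manip.move_gripper(opening)
    manip.move_l([*p[:2],zb+.033],vel=.12); manip.move_gripper(0,60); s=st()
    assert s["opening"]>.018,"missed"
    manip.move_l([*p[:2],up],vel=.15); s=st(); assert s["opening"]>.018
def place(p,yaw,zb,opening=.045,up=.16):
    q=orient((*p[:2],up),yaw); manip.move_l([*p[:2],up],q,vel=.2)
    manip.move_l([*p[:2],zb+.045],vel=.12); manip.move_l([*p[:2],zb+.0335],vel=.03); st()
    manip.move_gripper(opening); manip.move_l([*p[:2],up],vel=.15)
B=np.array([.6075,.0238])
OFF={"red":(0,-.042,0),"yel":(.0364,.021,2*np.pi/3),"gre":(-.0364,.021,np.pi/3)}
E
python3 - <<'E'
from m import *
K=knobs(0,("top","side"))
p=K["red"]; o=OFF["red"]
pick(p,o[2],0); place(B+o[:2],o[2],.051)
knobs(0,("top","side"))
E
```

```text
top red [ 0.6301 -0.209   0.0611] 69 {'red': 237, 'yel': 0, 'gre': 0}
top gre [0.6175 0.2871 0.0609] 70 {'red': 0, 'yel': 4, 'gre': 175}
top yel [0.6197 0.2087 0.0613] 71 {'red': 0, 'yel': 256, 'gre': 0}
side yel [0.6202 0.2111 0.0608] 32 {'red': 0, 'yel': 64, 'gre': 0}
side red [ 0.6303 -0.2084  0.0606] 56 {'red': 245, 'yel': 0, 'gre': 0}
t27.1 tcp [ 0.6316 -0.2088  0.0342] open 0.0231 grip 58.6 F [2.  1.1 4.4]
t28.1 tcp [ 0.6292 -0.2084  0.1584] open 0.0234 grip 58.9 F [ 0.6  0.1 -3.7]
t32.6 tcp [ 0.6077 -0.0182  0.0852] open 0.0235 grip 59.5 F [-2.4  1.6  3.2]
side yel [0.6206 0.21   0.0609] 33 {'red': 0, 'yel': 65, 'gre': 0}
```

```bash
cat >> m.py <<'E'
def retreat():
    manip.move_ptp([.40,-.20,.25],orient((.4,-.2,.25),np.pi/2))
E
python3 - <<'E'
from m import *
for n in ("yel","gre"):
    retreat(); K=knobs(0,("top",)); o=OFF[n]
    pick(K[n],o[2],0); place(B+o[:2],o[2],.051)
t0=manip.read_state()["time_s"]
retreat(); K=knobs(.051,("top",)); knobs(0)
grab("top","loaded"); print(manip.read_state()["time_s"]-t0)
E
```

```text
top gre [0.617  0.2866 0.0617] 71 {'red': 0, 'yel': 5, 'gre': 179}
top yel [0.6201 0.2088 0.061 ] 68 {'red': 0, 'yel': 254, 'gre': 0}
t40.9 tcp [0.6206 0.209  0.0341] open 0.0233 grip 58.8 F [-1.2 -0.9  6.1]
t41.9 tcp [0.6192 0.2085 0.1586] open 0.0232 grip 58.9 F [-0.  -0.5 -3.9]
t44.1 tcp [0.6441 0.0448 0.0851] open 0.0231 grip 59.6 F [-2.5  0.   3. ]
top gre [0.5879 0.2989 0.0613] 76 {'red': 0, 'yel': 5, 'gre': 181}
t50.2 tcp [0.5893 0.3003 0.0344] open 0.0235 grip 58.6 F [2.3 3.8 4.3]
t51.2 tcp [0.587  0.2982 0.1583] open 0.0231 grip 58.9 F [ 0.1  0.7 -4.7]
t53.8 tcp [0.5717 0.045  0.0853] open 0.0231 grip 59.2 F [-1.4  1.6  4.2]
top yel [0.6443 0.046  0.1116] 73 {'red': 0, 'yel': 263, 'gre': 0}
top red [ 0.6026 -0.02    0.1125] 78 {'red': 263, 'yel': 0, 'gre': 0}
1.3415999999999997
```

View pics/loaded.png

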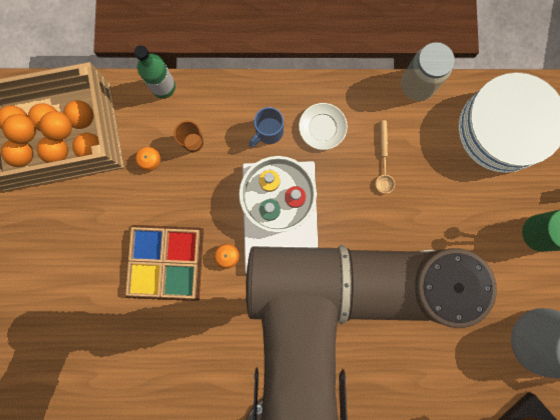

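All three weights stand side by side in the bowl: yellow (269,180), red (295,196) and green (270,209). The green weight was knocked before its pick, and the re-measurement caught that. I'll let the reading settle, then return them.

```bash
python3 - <<'E'
from m import *
manip.dwell(2.5)
im,d,C=grab("top"); P,c,uv=cloud(im,d,C)
m=(np.hypot(P[:,0]-.5711,P[:,1]-.0448)<.03)&(P[:,2]>.1); Q=P[m]; print("green",m.sum(),Q.mean(0),np.ptp(Q,axis=0),cv2.cvtColor(c[None],cv2.COLOR_RGB2HSV)[0][m].mean(0))
g=Q.mean(0)[:2]-(.0011,.0009)
SL={"red":(.4795,.2765),"gre":(.3925,.2795),"yel":(.3935,.3685)}
assert np.hypot(*(g-(.571,.0448)))<.01
K=knobs(.051); assert "yel" in K and "red" in K
K["gre"]=g
n="yel"; pick(K[n],OFF[n][2],.051,opening=.042); place(SL[n],OFF[n][2],.016)
retreat(); K2=knobs(.051); knobs(.016); bowl(B,.087); print(manip.read_state()["time_s"])
E
```

```text
green 84 [0.57036995 0.04454868 0.11156169] [0.02450217 0.02202615 0.01940393] [ 39.08333333  13.48809524 181.79761905]
top yel [0.6437 0.0459 0.1118] 75 {'red': 0, 'yel': 263, 'gre': 0}
top red [ 0.6025 -0.0202  0.1117] 76 {'red': 265, 'yel': 0, 'gre': 0}
t61.4 tcp [0.6446 0.046  0.0853] open 0.0234 grip 58.6 F [-0.5 -1.5  4.8]
t62.0 tcp [0.6427 0.0459 0.1587] open 0.0233 grip 59.0 F [-0.3 -0.2 -4.8]
t65.7 tcp [0.3934 0.3685 0.0494] open 0.0235 grip 59.0 F [-0.3 -0.5 -3.9]
top red [ 0.6028 -0.0199  0.1123] 78 {'red': 264, 'yel': 0, 'gre': 0}
top yel [0.3938 0.3661 0.0757] 75 {'red': 0, 'yel': 274, 'gre': 0}
top [0.6087 0.0246 0.0922] n 724 [91 93 92 93 87 92 86 90] slope [-0.     0.001] zc 0.0863
side [0.6066 0.0234 0.0922] n 424 [52 75 62 45 64 75 51  0] slope [ 0.001 -0.005] zc 0.0846
69.225
```

```bash
python3 - <<'E'
from m import *
SL={"red":(.4795,.2765),"gre":(.3925,.2795)}
pick(knobs(.051)["red"],0,.051,opening=.042); place(SL["red"],0,.0155)
retreat(); im,d,C=grab("top"); P,c,uv=cloud(im,d,C)
m=(np.hypot(P[:,0]-.5711,P[:,1]-.0448)<.035)&(P[:,2]>.105); g=P[m].mean(0)[:2]-(.0011,.0009); print(g,m.sum())
pick(g,np.pi/3,.051,opening=.042); place(SL["gre"],np.pi/3,.0155)
retreat(); knobs(.016); bowl(B,.087); im,d,C=grab("top","final"); grab("side","finals")
cv2.imwrite("pics/finalc.png",cv2.resize(im[120:310,100:350,::-1],None,fx=3,fy=3)); st()
E
```

```text
top red [ 0.6028 -0.02    0.1124] 79 {'red': 265, 'yel': 0, 'gre': 0}
t74.2 tcp [ 0.6042 -0.0197  0.0853] open 0.0233 grip 58.6 F [2.1 0.3 3.6]
t74.9 tcp [ 0.6016 -0.02    0.1587] open 0.0233 grip 58.9 F [-0.5  1.1 -4.3]
t78.2 tcp [0.4797 0.2766 0.0492] open 0.0236 grip 59.2 F [-1.   0.5  1.6]
[0.56971729 0.04370852] 80
t85.1 tcp [0.571  0.0443 0.0853] open 0.0232 grip 58.8 F [0.9 2.5 4.1]
t85.8 tcp [0.5684 0.0434 0.1586] open 0.0230 grip 59.0 F [-0.6  0.9 -5. ]
t90.6 tcp [0.3926 0.2795 0.0492] open 0.0231 grip 59.5 F [-1.1 -1.3  2. ]
top red [0.4777 0.2754 0.0767] 72 {'red': 264, 'yel': 0, 'gre': 0}
top yel [0.3936 0.3666 0.0762] 74 {'red': 0, 'yel': 274, 'gre': 0}
top gre [0.3871 0.2763 0.0763] 76 {'red': 0, 'yel': 0, 'gre': 250}
top [0.6087 0.0245 0.0921] n 734 [89 95 97 96 96 92 84 85] slope [-0.006 -0.001] zc 0.0862
side [0.6064 0.0234 0.0922] n 417 [51 80 56 44 63 70 53  0] slope [ 0.003 -0.006] zc 0.0847
t93.8 tcp [ 0.4002 -0.1996  0.2499] open 0.0451 grip 0.0 F [ 0.6 -0.2  0.1]
```

View pics/finalc.png

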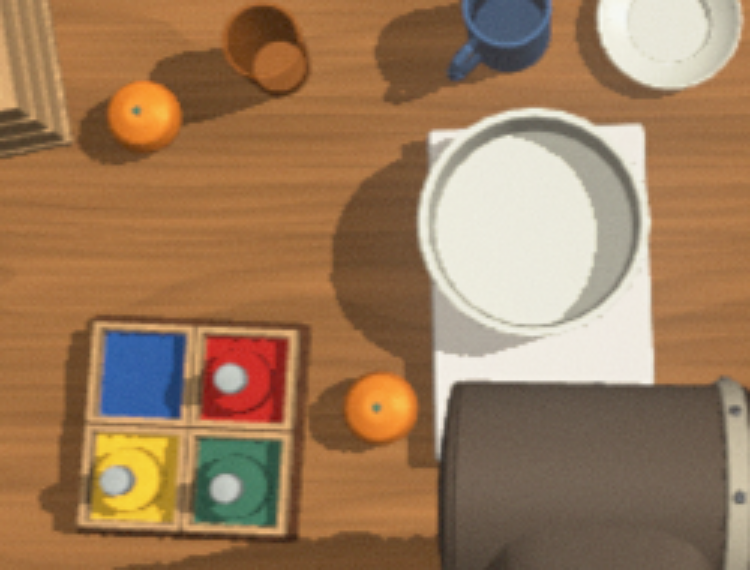

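View pics/finals.png

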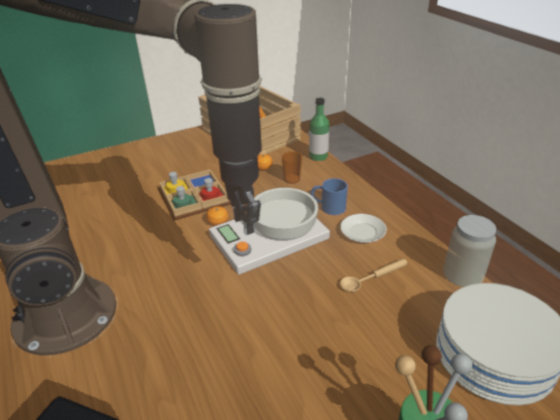

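The red (255,378), yellow (140,480) and green (235,485) weights stand upright in their own cells, the empty bowl is on the scale, and the other things have not moved. The arm is clear, so I'm handing in.

```bash
python3 -c "
from station import manip
print(manip.job_done())"
```

```text
the job is handed in; nothing more can be done
None
```

The job is handed in: I set the bowl on the scale about 3 mm off centre, tared it empty, weighed red, yellow and green together (blue was absent) for over two seconds, and returned each weight upright to its own cell, at about 94 s of the 210 s allowed.

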